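# Load a valve on the test rail and clamp the carriage

## Robot

A 7-joint arm with a two-finger parallel gripper is mounted at the origin on the work surface. World frame = base frame: x ahead of the robot, y to its left, z up, the work surface at z = 0. Lengths are in mm, angles in rad, forces in N, time in s.
With the tool pointing down it reaches from about 425 to 1025 mm from the base axis. Payload 9.4 kg.
Tool frame: the origin (TCP) lies on the centre line of the jaws, within the pads' length; the fingertips stand 14 mm ahead of it and the grasp point (between the pads) lies 5 mm behind it; z points along the fingers, y is the line along which they close (so a half turn about z gives the same grasp; the last joint's range is limited). The gripper opens to 85 mm and grips with 20 to 120 N. Pads are 22 mm wide; open, the fingers measure 114 mm over their backs; the gripper's body (76 mm by 85 mm) begins 54 mm behind the grasp point. The pads swing forward as they close: fully open they stand 13 mm farther back than shut.
Start: joints at [-1.199, 0.599, -0.003, 1.599, 0.002, 0.943, -0.08], TCP at [314.57, 653.199, 223.575] pointing down, gripper open.
Joint ranges: [-2.57, 2.57], [-0.35, 1.97], [-1.29, 1.29], [0.11, 2.56], [-1.05, 4.19], [0.11, 1.86], [-2.63, 2.63]. Speed limits (rad/s): [2.22, 2.22, 3.01, 3.01, 3.14, 3.14, 3.14].

## Interface

Orientations are given as a 3x3 rotation matrix whose columns are the frame's x, y, z axes.
In Python, from rig import bot gives the robot as it stands. The module is installed in compiled form; this text tells all that it offers.
- The arm moves only by the tool carry_out, never from a script. Its argument "moves" is one flat list of numbers, 5 for each row, row after row: the shift along the tool's x, y, z in m, then the turn about the tool's z in rad, then the finger opening in m, from 0 to 0.0854. A call has 1 to 8 rows; each row shifts and turns the commanded pose from where the row before left it, along the tool's axes as they then stand; what a row does not reach is not made up. A row lasts 1/10 s, in which the tool goes at most 50 mm and 8.59 degrees, less where a joint would pass 70% of its speed; a pose out of reach is approached as far as the arm can. A call is refused whole if a number of a shift passes 0.05 or a number of a turn 0.15, either way. A call with a gripper value outside its range is refused whole. The fingers move at their own pace and stop on an object; "force" is the grip in N (left out, the last holds). Time passes only in rows, so rows that do not move let the fingers close. It gives the time, the measured TCP pose, the force, the opening and the grip force at its end, in the units of the state.
- bot.get_state(): the state, without advancing time (a new reading comes with each control period).
- bot.snapshot(name): name is "scene" or "top" or "wrist"; returns a dict with "pixels" (480x640x3 uint8, red, green, blue), "intrinsics" (3x3 intrinsics, pixels), "camera_from_world" (4x4, takes a point from world to camera coordinates); the wrist camera has in their place "T_tool_cam" (4x4, takes a point from camera to tool coordinates, whose origin is the TCP and whose axes are the flange's). Camera axes: x right, y down, z forward; pixel columns grow to the right and rows downward; lengths in mm; the calibration is good to about 2 mm. The wrist camera is an equidistant fisheye: a pixel r from the principal point sees the ray r / f radians off the axis. A picture is of the moment at which its call begins: read the wrist's pose just before it. There is no depth.
- bot.job_done(): hands the job in; it is judged then, once.
The state is a dict: "clock": time; "q": joint angles; "joint_vel": joint speeds; "effort": joint torques, N m; "position": TCP position; "tool_rot": TCP orientation; "wrist_force": force on the tool from outside, world axes, zero at the start; "torque": the same for the moment, N m; "grip_width": finger opening in mm; "finger_force": force on a finger pad.
Only numpy, scipy, OpenCV 4.12 (cv2) and the standard library are available. Lean on these libraries where they do the work, as an engineer would, in place of code of your own. Each camera call takes 0.05 s, during which the arm holds its last target. There are 200 camera calls.

## Task

On the test rail, free the clamp knob of the carriage, slide the carriage so that its pusher drives the valve lying in the cradle onto the sprung plunger until the plunger is pressed fully in, then tighten the knob fully so that everything stays pressed when you let go. Leave the other things on the bench where they are.

Things in the scene. Friction and masses are not known exactly. Their poses are not given: they have to be found in the camera images.
- fixture: The test rail, fixed to the bench: aluminium base plate 120 wide (x) by 380 long (y) by 16 high. Origin: centre of its underside; its y axis runs along the rail, from the carriage (-y) through the V cradle to a grey end block 90 x 30, top at 82 (+y, from y = 158 to 188) that carries the sprung plunger. The valve, pusher and plunger share one line along y at x = 0, 52 above the bench.
- knob (a joint): Turn of the clamp knob on top of the carriage, about the vertical, rad, 0 to 1.5, growing clockwise seen from above. 1.5 = tight (handle across the rail), 0 = loose (handle in line with the rail). The clamp starts to bite at about 0.7 and holds firmly above 1.2; below 0.45 the carriage is quite free. It needs up to 0.3 N m and stays where it is left.
- knob_grip (a point): Point on the knob's turning axis at the height to grip, 106 above the bench. The knob is a black bar handle 66 long (this frame's y axis), 16 thick (x), 32 high (86 to 118 above the bench), on a steel hub 32 wide, 16 high; it turns with the knob.
- carriage (a joint): Travel of the grey carriage (90 x 60 block, its top 70 above the bench, with the knob in its middle) along the rail towards the plunger, m, 0 to 0.112. With the valve on the fully pressed plunger it reads about 0.102. Free, it slides with about 2 N.
- pusher_face (a point): Centre of the white disc (diameter 32) on the carriage's pusher rod that bears on the valve's tail; it lies 65 mm ahead (+y of the rail) of the knob's axis.
- plunger (a joint): Travel of the sprung plunger into the end block, m: 0 = out, 0.010 = fully in. The spring pushes back with 3 N at first, 6 N when fully in.
- plunger_face (a point): Centre of the plunger's black rubber face, diameter 34, looking to the carriage (-y of the rail). It moves with the plunger.
- valve: Steel valve, 120 long, largest diameter 40, about 0.4 kg, lying loose in the V cradle along the rail. Origin: on its axis at mid-length; its y axis points along it to the nose. Black cap (diameter 34) at the tail, brass nose (diameter 22) towards the plunger.
- valve_nose (a point): Centre of the valve's brass nose end, 60 mm from its origin.
- valve_tail (a point): Centre of the end of the valve's black cap, 60 mm from its origin.
- spare: Bystander: another valve of the same kind lying on the bench beside the rail; origin on its axis at mid-length, 20 above the bench.
- wash_bottle: Bystander: white squeeze bottle, diameter 62, 160 high with its spout; origin at the centre of its underside.
- driver: Bystander: screwdriver with an orange handle, 180 long, lying beside the rail; origin under its middle.
- cap_a: Bystander: loose black valve cap, diameter 48, 58 high, upright; origin at the centre of its underside.
- pad_block: Bystander: white plastic block 80 x 50 x 30; origin at the centre of its underside.
There are look-alikes about, which are no part of the job. What is shaped like the valve but blue or pink is not meant.

How it is judged (in metres and radians):
On the way, in this order (a step that is already met when the one before it is completed fails the run):
1. the knob is turned loose (below 0.45 rad) (value of joint knob below 0.45 rad), for 0.1 s.
2. the valve, pushed by the carriage, holds the plunger in by more than 7.5 mm of its 10 mm (value of joint plunger above 0.0075 m and distance between valve_nose and plunger_face below 0.005 m and distance between valve_tail and pusher_face below 0.006 m), for 0.2 s.
At the end, for the whole second after the job is handed in: The knob is tight (above 1.2 rad), the valve lies straight in the cradle (within 0.1 rad) and at rest between pusher (within 6 mm of its tail) and plunger (within 5 mm of its nose), and the plunger stays pressed in by more than 7.5 of its 10 mm with the robot clear (all of step 2 and value of joint knob above 1.2 rad and angle between the y axis of valve and the y axis of fixture, either way round below 0.1 rad and linear speed of valve below 0.02 m/s); the robot touches nothing.
It fails at once if a bystander (spare valve, bottle, screwdriver, cap, block) is moved by more than 30 mm (distance of any of spare, wash_bottle, driver, cap_a, pad_block from where it was at the start of the episode above 0.03 m).
It also fails if it takes over 38 s, if anything falls off the work surface, if the arm or the gripper's body presses on something with over 40 N, if the wrist force passes 120 N, or if a joint passes its speed limit or range.

## Working session

There is one attempt and no reset: what is moved stays moved. The work goes in short steps, Python scripts to look and compute and a tool call to move; the robot and the scene stay as the last step left them, time stands still between calls to the robot, and variables do not carry over. Pictures are saved under pics/ and viewed, at most 10 in all, crops included, and the job is handed in when it is done.

Besides the shell and the picture viewer there is one more tool, called after "Call:" as name(argument=value, ...) on one line, values as JSON. carry_out: Moves the arm, as the interface text tells. Its arguments: {"type":"object","properties":{"moves":{"type":"array","items":{"type":"number"}},"force":{"type":"number"}},"required":["moves"]}

```bash
mkdir -p pics; python3 - <<'E'
from rig import bot
import cv2,numpy as np,pickle
s=bot.get_state();print(s['clock'],s['position'],np.round(s['tool_rot'],3).tolist(),s['grip_width'])
d={}
for n in['scene','top']:
    d[n]=bot.snapshot(n);cv2.imwrite(f'pics/{n}0.png',d[n]['pixels'][:,:,::-1]);print(n,d[n]['intrinsics'].tolist(),np.round(d[n]['camera_from_world'],3).tolist())
pickle.dump(d,open('d0.pkl','wb'))
E
```

```text
0.0 [314.35029708 652.77630917 222.72150133] [[-0.901, 0.434, -0.001], [0.434, 0.901, -0.001], [-0.0, -0.002, -1.0]] 85.35282305202564
scene [[522.0214358650568, 0.0, 314.6784583435641], [0.0, 522.0214358650568, 231.08604144043116], [0.0, 0.0, 1.0]] [[0.046, 0.999, 0.022, -123.848], [0.513, -0.005, -0.858, -200.492], [-0.857, 0.051, -0.513, 1268.931], [0.0, 0.0, 0.0, 1.0]]
top [[576.999295748505, 0.0, 315.54268223606493], [0.0, 576.999295748505, 238.32410572184025], [0.0, 0.0, 1.0]] [[-0.027, -1.0, 0.015, 118.736], [-0.996, 0.025, -0.086, 601.499], [0.085, -0.017, -0.996, 841.378], [0.0, 0.0, 0.0, 1.0]]
```

View pics/top0.png

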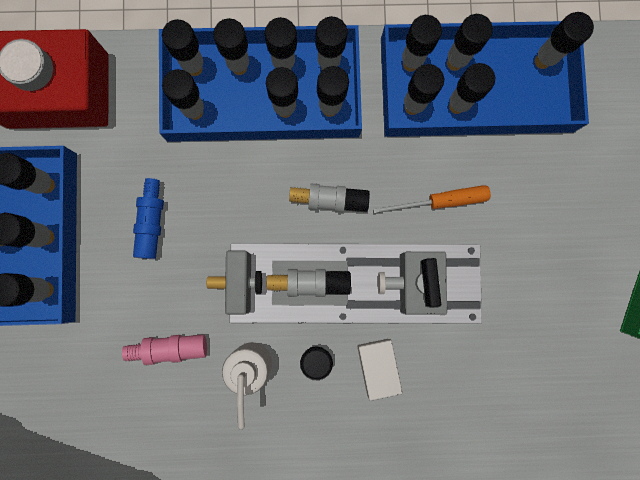

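View pics/scene0.png

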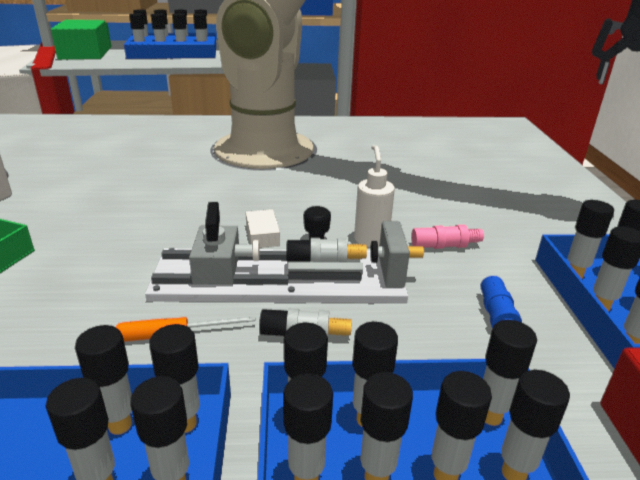

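Candidates for the valve: steel in the cradle (310,283), steel on the bench (330,198) = spare, blue (148,218) and pink (165,349) = look-alikes. The one in the cradle, between the plunger (258,283) and the pusher (382,283), fits. The knob's handle is the black bar at (431,282), about 0.1–0.2 rad off straight across.

```bash
cat > h.py <<'E'
import numpy as np,cv2
def ray(d,uv,z):
    K,T=d['intrinsics'],d['camera_from_world'];R,t=T[:3,:3],T[:3,3]
    c=-R.T@t;v=R.T@np.linalg.inv(K)@np.array([*uv,1.]);return c+v*(z-c[2])/v[2]
def proj(d,p):
    K,T=d['intrinsics'],d['camera_from_world'];q=K@(T[:3,:3]@p+T[:3,3]);return q[:2]/q[2]
def bar(d,box,thr=45):
    x0,y0,x1,y1=box;m=(d['pixels'][y0:y1,x0:x1].max(2)<thr).astype(np.uint8)
    c=max(cv2.findContours(m,0,2)[0],key=cv2.contourArea)
    return (c.reshape(-1,2)+[x0,y0])
E
python3 - <<'E'
import pickle,cv2,numpy as np
from h import *
d=pickle.load(open('d0.pkl','rb'));t=d['top'];s=d['scene']
pc=[(231,244),(480,244),(481,322),(231,323)]
P=[ray(t,p,16) for p in pc];print('plate',np.round(P),[round(np.linalg.norm(P[i]-P[i-1])) for i in range(4)],'mid',np.mean(P,0))
c=bar(t,(405,250,450,315));r=cv2.minAreaRect(c.astype(np.float32));b=cv2.boxPoints(r);print(r,b.round(1).tolist())
Q=[ray(t,p,118) for p in b];print('bar at 118',np.round(Q,1).tolist(),'mid',np.mean(Q,0))
for n,p,z in[('valve',(310,283),52),('pusher',(378,283),52),('tail',(350,283),60),('plface',(262,283),55)]:print(n,ray(t,p,z).round())
m=np.mean(Q,0);print('scene proj',proj(s,m))
im=cv2.resize(t['pixels'][230:335,220:490,::-1],None,fx=2.9,fy=2.9,interpolation=2);cv2.imwrite('pics/crop.png',im)
E
```

```text
plate [[ 600.  231.   16.]
 [ 590. -147.   16.]
 [ 472. -143.   16.]
 [ 481.  233.   16.]] [118, 378, 118, 375] mid [535.94622107  43.39395462  16.        ]
((430.4939270019531, 282.44512939453125), (48.47944641113281, 15.681278228759766), 83.6598129272461) [[420.0, 259.20001220703125], [435.6000061035156, 257.5], [441.0, 305.70001220703125], [425.3999938964844, 307.3999938964844]]
bar at 118 [[564.8, -34.5, 118.0], [566.6, -55.6, 118.0], [502.3, -59.8, 118.0], [500.5, -39.0, 118.0]] mid [533.52754082 -47.22093985 118.        ]
valve [538. 113.  52.]
pusher [535.  15.  52.]
tail [536.  56.  60.]
plface [539. 182.  55.]
scene proj [214.28207925 211.64899308]
```

View pics/crop.png

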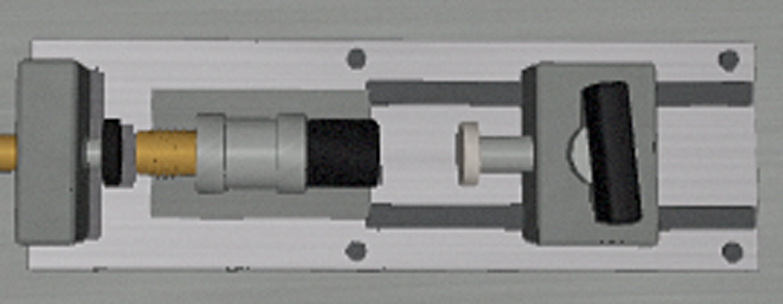

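The crop confirms it: steel valve with black cap (tail) towards the pusher at (468,153), brass nose at the plunger (112,153). The handle is at (612,153), its top end leaning left, so the knob reads about 1.41. The handle's centre is about (533.5, -49.7), and I need to turn -0.51 and shift tool x -502, y -537. The plate measures 118 x 377, which agrees with its given size.

Call:
carry_out(moves=[-0.025,-0.027,0,0,0.085,-0.033,-0.036,0,0,0.085,-0.033,-0.036,0,0,0.085,-0.033,-0.036,0,0,0.085,-0.033,-0.036,0,0,0.085,-0.033,-0.036,0,0,0.085,-0.033,-0.036,0,0,0.085,-0.033,-0.036,0,0,0.085])

```text
clock: 0.9
position: [424.3, 288.8, 223.5]
tool_rot: [[-0.901, 0.434, -0.0], [0.434, 0.901, -0.0], [-0.0, -0.0, -1.0]]
wrist_force: [1.4, -0.7, -0.2]
grip_width: 84.9
finger_force: 0.0
```

Call:
carry_out(moves=[-0.033,-0.036,0,0,0.085,-0.033,-0.036,0,0,0.085,-0.033,-0.036,0,0,0.085,-0.033,-0.036,0,0,0.085,-0.033,-0.036,0,0,0.085,-0.033,-0.036,0,0,0.085,-0.025,-0.021,0,0,0.085,-0.01,-0.01,0,0,0.085])

```text
clock: 1.7
position: [527.7, -36.5, 223.5]
tool_rot: [[-0.899, 0.438, 0.0], [0.438, 0.899, -0.001], [-0.001, -0.001, -1.0]]
wrist_force: [-0.1, 0.6, -0.1]
grip_width: 84.7
finger_force: 0.0
```

Call:
carry_out(moves=[0,0,0,-0.13,0.085,0,0,0,-0.13,0.085,0,0,0,-0.13,0.085,0,0,0,-0.12,0.085,0,0,0,0,0.085,0,0,0,0,0.085])

```text
clock: 2.3
position: [526.7, -32.4, 223.5]
tool_rot: [[-0.998, -0.058, -0.0], [-0.058, 0.998, 0.0], [0.0, 0.0, -1.0]]
wrist_force: [0.4, -0.6, 0.8]
grip_width: 85.3
finger_force: 0.0
```

```bash
cat > st.py <<'E'
from rig import bot
import numpy as np,sys
s=bot.get_state();R=np.array(s['tool_rot']);p=np.array(s['position'])
print('t',s['clock'],'p',p.round(1),'yaw_y',np.degrees(np.arctan2(R[1,1],R[0,1])).round(2),'z',R[:,2].round(4),'q',np.round(s['q'],2),'F',np.round(s['wrist_force'],1),'T',np.round(s['torque'],2),'w',s['grip_width'],s['finger_force'])
if len(sys.argv)>3: print('tool shift',(R.T@(np.array(list(map(float,sys.argv[1:4])))-p)).round(1))
E
python3 st.py 533.5 -49.7 101
```

```text
t 2.3 p [526.7 -32.4 223.5] yaw_y 93.34 z [-4.e-04  3.e-04 -1.e+00] q [ 0.01  0.37 -0.07  2.05  0.04  0.73  1.54] F [ 0.4 -0.6  0.8] T [ 0.02 -0.04  0.02] w 85.28644528670554 0.0
tool shift [ -5.8 -17.7 122.5]
```

Turning loose would take q7 past its range (1.54 + 1.4), so I take the half-turn-equivalent grasp.

Call:
carry_out(moves=[0,0,0,0.13,0.085,0,0,0,0.13,0.085,0,0,0,0.13,0.085,0,0,0,0.13,0.085,0,0,0,0.13,0.085,0,0,0,0.13,0.085,0,0,0,0.13,0.085,0,0,0,0.13,0.085])

```text
clock: 3.1
position: [526.9, -32.4, 223.6]
tool_rot: [[-0.551, 0.834, 0.0], [0.834, 0.551, 0.0], [0.0, 0.0, -1.0]]
wrist_force: [1.6, 0.1, -0.7]
grip_width: 84.7
finger_force: 0.0
```

Call:
carry_out(moves=[0,0,0,0.13,0.085,0,0,0,0.13,0.085,0,0,0,0.13,0.085,0,0,0,0.13,0.085,0,0,0,0.13,0.085,0,0,0,0.13,0.085,0,0,0,0.13,0.085,0,0,0,0.13,0.085])

```text
clock: 3.9
position: [526.9, -32.3, 223.6]
tool_rot: [[0.44, 0.898, 0.0], [0.898, -0.44, 0.0], [0.0, 0.0, -1.0]]
wrist_force: [-0.5, -0.6, -0.5]
grip_width: 84.8
finger_force: 0.0
```

Call:
carry_out(moves=[0,0,0,0.13,0.085,0,0,0,0.13,0.085,0,0,0,0.13,0.085,0,0,0,0.13,0.085,0,0,0,0.13,0.085,0,0,0,0.13,0.085,0,0,0,0.13,0.085,0,0,0,0.12,0.085])

```text
clock: 4.7
position: [526.9, -32.2, 223.7]
tool_rot: [[0.996, 0.085, 0.0], [0.085, -0.996, 0.0], [0.0, -0.0, -1.0]]
wrist_force: [0.5, 0.6, -0.3]
grip_width: 84.8
finger_force: 0.0
```

Call:
carry_out(moves=[0.006,0.018,0,0.02,0.085,0,0,0.03,0,0.085,0,0,0.02,0,0.085,0,0,0,0,0.085,0,0,0,0,0.085])

```text
clock: 5.2
position: [534.6, -50.2, 173.9]
tool_rot: [[0.997, 0.071, -0.0], [0.071, -0.997, -0.0], [-0.0, 0.0, -1.0]]
wrist_force: [0.9, 0.8, -0.8]
grip_width: 85.1
finger_force: 0.0
```

```bash
python3 st.py 533.5 -49.7 101; python3 - <<'E'
from rig import bot
import cv2
w=bot.snapshot('wrist');print(w['intrinsics'].tolist(),w['T_tool_cam'].round(3).tolist());cv2.imwrite('pics/w1.png',w['pixels'][:,:,::-1])
E
```

```text
t 5.2 p [534.6 -50.2 173.9] yaw_y -85.92 z [-4.e-04 -3.e-04 -1.e+00] q [-0.51  0.54  0.73  2.11 -0.56  0.7  -0.9 ] F [ 0.9  0.8 -0.8] T [ 0.01 -0.05 -0.03] w 85.14009954790549 0.0
tool shift [-1.  -0.5 72.9]
[[371.64829954431775, 0.0, 317.32398681988144], [0.0, 371.64829954431775, 242.376703481598], [0.0, 0.0, 1.0]] [[0.0, -0.945, -0.326, 83.552], [1.0, 0.0, 0.0, -0.234], [-0.0, -0.326, 0.945, -150.784], [0.0, 0.0, 0.0, 1.0]]
```

View pics/w1.png

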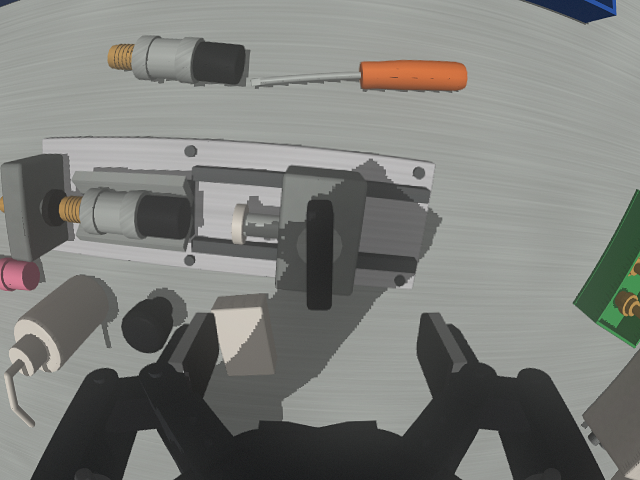

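The wrist view shows the handle at (319,255), upright in the picture and centred between the jaws (mid 317). Descend, grip, look at the state.

Call:
carry_out(moves=[-0.001,0,0.03,0,0.085,0,0,0.03,0,0.085,0,0,0.013,0,0.085,0,0,0,0,0.05,0,0,0,0,0.03,0,0,0,0,0.01,0,0,0,0,0.01,0,0,0,0,0.01], force=40)

```text
clock: 6.05
position: [534.3, -51.1, 101.6]
tool_rot: [[0.997, 0.072, 0.002], [0.072, -0.997, -0.001], [0.002, 0.001, -1.0]]
wrist_force: [-3.4, -2.9, 9.5]
grip_width: 14.6
finger_force: 40.8
```

```bash
python3 st.py 533.5 -49.7 101
```

```text
t 6.05 p [534.3 -51.1 101.6] yaw_y -85.85 z [ 0.0022 -0.0011 -1.    ] q [-0.41  0.63  0.6   2.16 -0.7   0.54 -0.79] F [-3.4 -2.9  9.5] T [-0.33  0.9  -0.09] w 14.643103185019129 40.80072999000549
tool shift [-0.7 -1.5  0.6]
```

Call:
carry_out(moves=[0,0,0,-0.1,0.01,0,0,0,-0.13,0.01,0,0,0,-0.13,0.01,0,0,0,-0.13,0.01,0,0,0,-0.13,0.01,0,0,0,-0.13,0.01,0,0,0,-0.13,0.01,0,0,0,-0.13,0.01])

```text
clock: 6.85
position: [534.2, -51.0, 101.6]
tool_rot: [[0.465, 0.885, 0.002], [0.885, -0.465, -0.001], [0.0, 0.002, -1.0]]
wrist_force: [-1.7, -1.6, 6.0]
grip_width: 14.5
finger_force: 40.5
```

Call:
carry_out(moves=[0,0,0,-0.13,0.01,0,0,0,-0.13,0.01,0,0,0,-0.04,0.01,0,0,0,0,0.01,0,0,0,0,0.01])

```text
clock: 7.35
position: [534.2, -51.0, 101.6]
tool_rot: [[0.187, 0.982, 0.002], [0.982, -0.187, -0.0], [-0.0, 0.002, -1.0]]
wrist_force: [-1.1, -2.0, 7.2]
grip_width: 14.7
finger_force: 40.6
```

```bash
python3 st.py 536.2 52.3 101;  python3 - <<'E'
from rig import bot
import cv2,pickle
w=bot.snapshot('top');cv2.imwrite('pics/t2.png',w['pixels'][:,:,::-1])
E
```

```text
t 7.35 p [534.2 -51.  101.6] yaw_y -10.81 z [ 1.8e-03 -4.0e-04 -1.0e+00] q [-0.17  0.57  0.23  2.15 -0.28  0.45  0.09] F [-1.1 -2.   7.2] T [-0.25  0.19  0.05] w 14.720662422992632 40.56853652000427
tool shift [101.8 -17.4   0.6]
```

View pics/t2.png

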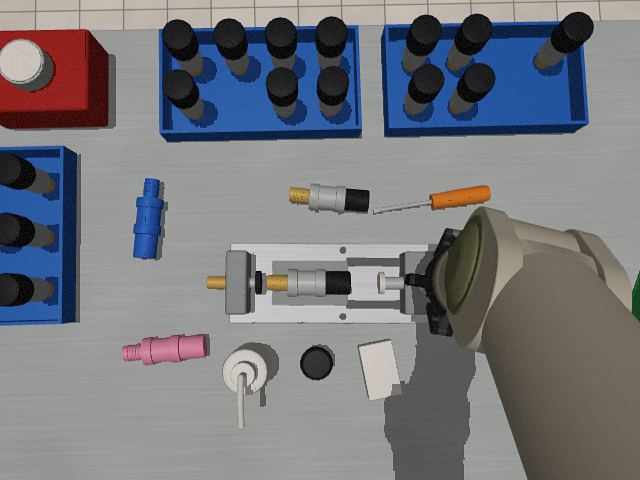

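The knob is turned to about 0.16 rad; the jaws hold the handle in line with the rail at (417,282). Now slide along the rail, tool direction (0.987, -0.161).

Call:
carry_out(moves=[0.004,-0.0007,0,0,0.01,0.008,-0.0013,0,0,0.01,0.008,-0.0013,0,0,0.01,0.008,-0.0013,0,0,0.01,0.006,-0.001,0,0,0.01,0.004,-0.0007,0,0,0.01,0,0,0,0,0.01])

```text
clock: 8.1
position: [535.4, -11.3, 101.6]
tool_rot: [[0.186, 0.982, 0.002], [0.982, -0.186, 0.0], [0.001, 0.002, -1.0]]
wrist_force: [-0.3, 0.7, 7.1]
grip_width: 14.4
finger_force: 40.5
```

Call:
carry_out(moves=[0.004,-0.0006,0,0,0.01,0.003,-0.0005,0,0,0.01,0,0,0,0,0.01])

```text
clock: 8.4
position: [535.5, -5.5, 101.6]
tool_rot: [[0.188, 0.982, 0.002], [0.982, -0.188, -0.001], [-0.001, 0.002, -1.0]]
wrist_force: [-0.7, -2.8, 7.0]
grip_width: 14.8
finger_force: 40.5
```

```bash
python3 st.py;  python3 - <<'E'
from rig import bot
import cv2,pickle
w=bot.snapshot('top');cv2.imwrite('pics/t3.png',cv2.resize(w['pixels'][230:335,200:470,::-1],None,fx=2.9,fy=2.9,interpolation=2))
E
```

```text
t 8.4 p [535.5  -5.5 101.6] yaw_y -10.81 z [ 2.2e-03 -9.0e-04 -1.0e+00] q [-0.26  0.57  0.24  2.15 -0.29  0.45  0.02] F [-0.7 -2.8  7. ] T [-0.52  0.04 -0.01] w 14.760287740092137 40.542705059051514
```

View pics/t3.png

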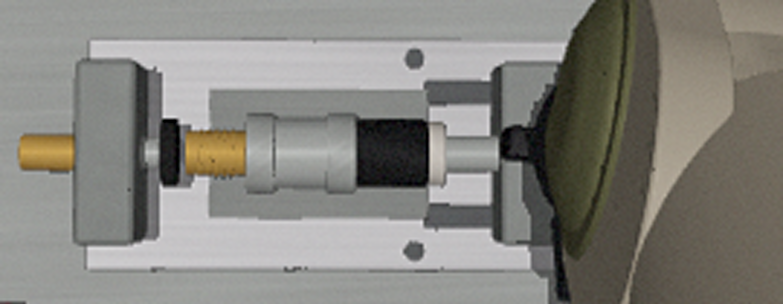

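The pusher (435,153) now touches the tail, and the nose (187,153) is a few mm short of the plunger (178,153). Onward in small steps, watching the force along y.

Call:
carry_out(moves=[0.002,-0.0003,0,0,0.01,0.002,-0.0003,0,0,0.01,0,0,0,0,0.01])

```text
clock: 8.75
position: [535.6, -2.0, 101.6]
tool_rot: [[0.188, 0.982, 0.002], [0.982, -0.188, -0.001], [-0.001, 0.002, -1.0]]
wrist_force: [0.2, -4.0, 6.5]
grip_width: 14.6
finger_force: 40.6
```

Call:
carry_out(moves=[0.002,-0.0003,0,0,0.01,0.002,-0.0003,0,0,0.01,0,0,0,0,0.01])

```text
clock: 9.05
position: [535.8, 1.0, 101.6]
tool_rot: [[0.189, 0.982, 0.002], [0.982, -0.189, -0.002], [-0.002, 0.003, -1.0]]
wrist_force: [-0.7, -7.2, 6.4]
grip_width: 14.8
finger_force: 40.5
```

Call:
carry_out(moves=[0.002,-0.0003,0,0,0.01,0,0,0,0,0.01,0,0,0,0,0.01])

```text
clock: 9.35
position: [535.8, 2.8, 101.6]
tool_rot: [[0.189, 0.982, 0.002], [0.982, -0.189, -0.002], [-0.002, 0.003, -1.0]]
wrist_force: [-0.5, -7.9, 6.2]
grip_width: 14.8
finger_force: 40.6
```

Call:
carry_out(moves=[0.002,-0.0003,0,0,0.01,0,0,0,0,0.01,0,0,0,0,0.01])

```text
clock: 9.65
position: [535.9, 4.6, 101.6]
tool_rot: [[0.189, 0.982, 0.002], [0.982, -0.189, -0.003], [-0.002, 0.003, -1.0]]
wrist_force: [-0.8, -9.1, 6.4]
grip_width: 14.5
finger_force: 40.6
```

Call:
carry_out(moves=[0.002,-0.0003,0,0,0.01,0,0,0,0,0.01,0,0,0,0,0.01])

```text
clock: 9.95
position: [535.9, 6.4, 101.6]
tool_rot: [[0.19, 0.982, 0.002], [0.982, -0.19, -0.003], [-0.002, 0.003, -1.0]]
wrist_force: [-0.7, -9.8, 6.5]
grip_width: 14.7
finger_force: 40.6
```

Call:
carry_out(moves=[0.002,-0.0003,0,0,0.01,0,0,0,0,0.01,0,0,0,0,0.01])

```text
clock: 10.25
position: [536.0, 8.3, 101.6]
tool_rot: [[0.19, 0.982, 0.002], [0.982, -0.19, -0.003], [-0.002, 0.003, -1.0]]
wrist_force: [-0.5, -10.8, 6.9]
grip_width: 15.0
finger_force: 40.6
```

Call:
carry_out(moves=[0.002,-0.0003,0,0,0.01,0,0,0,0,0.01,0,0,0,0,0.01])

```text
clock: 10.55
position: [536.0, 9.2, 101.6]
tool_rot: [[0.191, 0.982, 0.002], [0.982, -0.191, -0.004], [-0.004, 0.003, -1.0]]
wrist_force: [-1.7, -14.9, 6.9]
grip_width: 14.5
finger_force: 40.5
```

Call:
carry_out(moves=[0.002,-0.0003,0,0,0.01,0,0,0,0,0.01,0,0,0,0,0.01])

```text
clock: 10.85
position: [536.0, 9.4, 101.6]
tool_rot: [[0.192, 0.981, 0.002], [0.981, -0.192, -0.006], [-0.005, 0.003, -1.0]]
wrist_force: [-0.8, -20.3, 6.7]
grip_width: 14.9
finger_force: 40.5
```

Firm stop at y ≈ 9.3: the plunger is fully in. Tighten while holding the pressure.

Call:
carry_out(moves=[0,0,0,0.1,0.01,0,0,0,0.13,0.01,0,0,0,0.13,0.01,0,0,0,0.13,0.01,0,0,0,0.13,0.01,0,0,0,0.13,0.01,0,0,0,0.13,0.01,0,0,0,0.13,0.01])

```text
clock: 11.65
position: [536.1, 9.4, 101.7]
tool_rot: [[0.935, 0.355, 0.003], [0.355, -0.935, -0.007], [0.001, 0.007, -1.0]]
wrist_force: [-1.1, -20.5, 2.9]
grip_width: 14.6
finger_force: 40.2
```

Call:
carry_out(moves=[0,0,0,0.13,0.01,0,0,0,0.13,0.01,0,0,0,0.07,0.01,0,0,0,0.02,0.01,0,0,0,0,0.01])

```text
clock: 12.15
position: [536.1, 9.3, 101.7]
tool_rot: [[1.0, 0.019, 0.003], [0.019, -1.0, -0.008], [0.003, 0.008, -1.0]]
wrist_force: [-2.4, -19.6, 4.4]
grip_width: 14.6
finger_force: 40.7
```

```bash
python3 st.py
```

```text
t 12.15 p [536.1   9.3 101.7] yaw_y -88.93 z [ 0.0034 -0.0079 -1.    ] q [-0.55  0.64  0.63  2.16 -0.72  0.55 -0.92] F [ -2.4 -19.6   4.4] T [-4.39  0.46  0.56] w 14.590634724122047 40.67711412906647
```

Call:
carry_out(moves=[0,0,0,0.05,0.01,0,0,0,0,0.01,0,0,0,0,0.01])

```text
clock: 12.45
position: [536.4, 9.4, 101.7]
tool_rot: [[1.0, -0.03, 0.004], [-0.03, -1.0, -0.008], [0.004, 0.008, -1.0]]
wrist_force: [-0.8, -19.6, 3.3]
grip_width: 15.1
finger_force: 48.3
```

Call:
carry_out(moves=[0,0,0,0,0.03,0,0,0,0,0.06,0,0,0,0,0.085,0,0,0,0,0.085,0,0,-0.02,0,0.085,0,0,-0.04,0,0.085,0,0,-0.04,0,0.085,0,0,-0.04,0,0.085])

```text
clock: 13.25
position: [535.1, 15.7, 242.0]
tool_rot: [[1.0, -0.027, -0.001], [-0.027, -1.0, -0.0], [-0.001, 0.0, -1.0]]
wrist_force: [0.9, 0.5, 0.3]
grip_width: 85.0
finger_force: 0.0
```

Call:
carry_out(moves=[-0.04,0.02,0,0,0.085,-0.03,0.04,0,0,0.085,0,0.04,0,0,0.085,0,0.04,0,0,0.085,0,0.04,0,0,0.085,0,0,0,0,0.085,0,0,0,0,0.085])

```text
clock: 13.95
position: [460.3, -163.2, 240.6]
tool_rot: [[1.0, -0.03, 0.0], [-0.03, -1.0, 0.0], [0.0, -0.0, -1.0]]
wrist_force: [-0.3, 0.4, -0.0]
grip_width: 84.9
finger_force: 0.0
```

```bash
python3 st.py;  python3 - <<'E'
from rig import bot
import cv2,pickle
w=bot.snapshot('top');cv2.imwrite('pics/t4.png',cv2.resize(w['pixels'][170:420,200:500,::-1],None,fx=2.4,fy=2.4,interpolation=2))
E
```

```text
t 13.95 p [ 460.3 -163.2  240.6] yaw_y -91.7 z [ 0.e+00  4.e-04 -1.e+00] q [-0.42  0.4   0.89  2.14 -0.45  0.79 -0.84] F [-0.3  0.4 -0. ] T [ 0.   -0.01  0.04] w 84.89916903498485 0.0
```

View pics/t4.png

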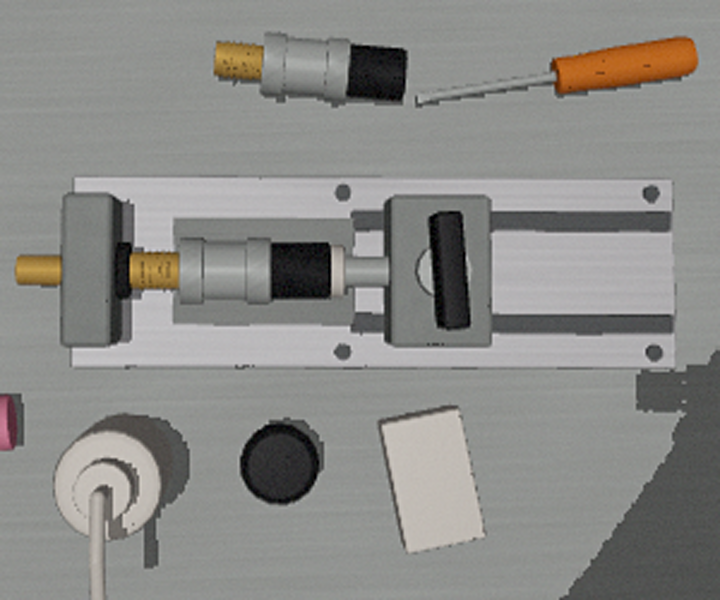

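The plunger (122,270) is seated against the end block, nose and pusher bear on the valve, and the handle is (450,270), about 0.07 rad off straight across, so the knob is near 1.43. Nothing else has moved and the arm is clear.

```bash
python3 -c "
from rig import bot
print(bot.job_done())"
```

```text
the job is handed in; nothing more can be done
None
```

The job is handed in, with no verdict shown: the last picture has the carriage pushing the valve onto the fully pressed plunger, the knob tight at about 1.43 rad (limit 1.2), the other things on the bench in place and the arm clear at 14 s.

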